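Clamp a worn sleeve in the V-jaw fixture

ROBOT

A 6-joint arm with a two-finger parallel gripper is mounted at the origin on the work surface; the furniture and walls round the work are solid. World frame = base frame: x ahead of the robot, y to its left, z up, the work surface at z = 0. Lengths are in m, angles in rad, forces in N, time in s.
With the tool pointing down it reaches from about 0.4 to 0.825 m from the base axis. Payload 7 kg.
Tool frame: the origin (TCP) lies on the centre line of the jaws, within the pads' length; the fingertips stand tip_reach ahead of it and the grasp point (between the pads) is the TCP (tip_reach is the distance from the TCP to the fingertips, in m); z points along the fingers, y is the line along which they close (so a half turn about z gives the same grasp; the last joint's range is limited). The gripper opens to 88 mm and grips with 3 to 60 N. Pads are 19 mm wide; open, the fingers measure 130 mm over their backs; the gripper's body (78 mm by 193 mm) begins 47 mm behind the grasp point.
Start: joints at [1.547, 0.359, 0.012, 0, -1.224, -0.288], TCP at [0.207, 0.642, 0.246] pointing down, gripper open.
Joint ranges: [-3.07, 3.07], [-1.43, 2.12], [-1.02, 1.25], [-3.03, 1.67], [-3.05, -0], [-3.03, 3.03]. Speed limits (rad/s): [2.39, 2.39, 3.01, 3.14, 3.14, 3.14].

INTERFACE

Orientations are given as [roll, pitch, yaw] about the fixed x, y, z axes, in that order (R = Rz(yaw) Ry(pitch) Rx(roll)).
In Python, from station import get_state, grab_frame, calibration, job_done, find_in, mark_of, tip_reach gives the robot as it stands.
- The arm moves only by the shell command python3 -m handwheel 'ROWS' [OPENING] [FORCE]. ROWS is JSON, a list of rows, each an object with "delta_pos": the shift along the world's x, y, z in units of 30 mm (1.0 is 30 mm), a list of three; "dr": the turn, a rotation vector about the world's x, y, z in degrees, a list of three. In form: [{"delta_pos": [tx, ty, tz], "dr": [rx, ry, rz]}, ...]. A call has 1 to 10 rows; each row shifts and turns the commanded pose from where the row before left it; what a row does not reach is not made up. A row lasts 1/10 s, in which the tool goes at most 50 mm and 8.59 degrees, less where a joint would pass 70% of its speed; a pose out of reach is approached as far as the arm can. A call is refused whole if a number of a shift passes 1 or a number of a turn 8.59, either way. A call with a gripper value outside its range is refused whole. OPENING is the closure, from -1 (fully open) to 1 (shut), set as the call begins (- or left out, the last holds). The fingers move at their own pace and stop on an object; FORCE is the grip in N (left out, the last holds). Time passes only in rows, so rows that do not move let the fingers close. It gives the time, the measured TCP pose, the force, the opening and the grip force at its end, in the units of the state.
- get_state(): the state, without advancing time (a new reading comes with each control period).
- grab_frame(name): name is "side" or "top" or "wrist"; returns the picture (480x640x3 uint8, red, green, blue); there is no depth.
- calibration(name): a dict with "fx", "fy", "cx", "cy" (pixels), "k1" (the pictures are not rectified: a ray, as slopes to the right and down, at radius r is drawn at 1 + k1 r^2 times it, then the intrinsics apply), "extrinsics" (4x4, takes a point from world to camera coordinates). Camera axes: x right, y down, z forward; pixel columns grow to the right and rows downward; lengths in m; the calibration is good to about 2 mm. A picture is of the moment at which its call begins: read the wrist's pose just before it. calibration takes no time and is no camera call; for the wrist camera it gives the pose at the moment of the call.
- job_done(): hands the job in; it is judged then, once.
Trained networks look in the newest picture that a camera, given by its name, has taken for a name from the list of things; names that differ only in an ending like _2 or _b are one class to them, and where a whole thing is asked for, a point or a joint stands for the part that bears it (a point fixed in the world has none). Each returns a list of dicts, best first, with "conf" (0 to 1); they miss things now and then, are a little off and sometimes report something else, mostly with a low value. They report only what shows in the picture. A call takes as long as a camera call. They do not tell look-alikes from the thing itself.
- find_in(camera, query): "location" ([column, row] in pixels, amid what is visible of it).
- mark_of(camera, query): "location" ([column, row] in pixels: a listed point, or the origin of a listed thing).
The state is a dict: "t": time; "q": joint angles; "qd": joint speeds; "joint_efforts": joint torques, N m; "eef_pos": TCP position; "ee_rot": TCP orientation; "force": force on the tool from outside, world axes, zero at the start; "moment": the same for the moment, N m; "width": finger opening in m; "gripper_force": force on a finger pad.
Only numpy, scipy, OpenCV 4.12 (cv2) and the standard library are available. Lean on these libraries where they do the work, as an engineer would, in place of code of your own. Each camera call takes 0.05 s, during which the arm holds its last target. There are 200 camera calls.

TASK

Take the spanner that lies across the jaws of the clamping fixture and lay it in the violet bin. Then stand the worn, rusty plain sleeve upright on the fixture's bed between the jaws, and turn the T-handle on top clockwise until it grows stiff and the sleeve is held tight in the V - about a sixth of a turn past first touch; do not wrench it on, or the thin sleeve is crushed. Leave the other parts standing where they are.

Things in the scene. Friction and masses are not known exactly. Their poses are not given: they have to be found in the camera images.
- fixture: Clamping fixture, fixed. Origin on the bench under the seat of the clamped sleeve, z up. Along +x: fixed jaw with an upright 120 degree V-groove, apex at x=30 mm, front corners x=12, y=+-31 mm, back at x=55. Along -x: flat sliding jaw, then a housing 52 mm high with the T-handle at x=-135, y=0. Bed plate x -173 to 83, y +-50 mm, top at 14 mm. Jaws 60 mm high over the bench, 76 to 86 mm wide (y).
- seat (a point): Point on the top of the bed where the sleeve's underside centre comes when clamped: fixture x=0, y=0, 14 mm over the bench; axes as the fixture. A sleeve stood upright in the gap near it is pushed home into the V by the sliding jaw.
- sliding_jaw: Flat sliding jaw, 30 x 76 mm, top 60 mm over the bench. Origin on the bench under the middle of its clamping face, which looks along +x (the fixture's x). The face starts at fixture x = -39 to -33 mm and meets a sleeve seated in the V at x = -26 mm. The screw drives it through a spring.
- t_handle (a joint): T-handle angle, rad; grows clockwise from above, closing the jaw 7 mm per rad (0: face at fixture x=-41 mm). Starts 0.3 to 1.14, stops at -0.4 and 4.2, stays where left. Turns with 0.34 N m; from touch (about 2.1 rad) the jaw force grows 21 N per rad and the torque 0.15 N m per rad. Clamped: 12 N or more (0.6 rad past touch). Over 45 N (2.1 rad past touch) crushes the sleeve.
- t_handle_grip (a point): Middle of the T-handle's cross bar, 125 mm over the bench, on the screw axis. Round level bar, 14 mm thick, 72 mm long with a 19 mm ball at each end, on a 12 mm stem. The point's y axis lies along the bar.
- sleeve: The worn sleeve to be clamped: plain rusty tube with copper lining, 52 mm diameter, 85 mm high, about 0.75 kg, no flange or steps. Stands upright on the bench; origin at the centre of its underside, z up along its axis.
- spanner: Combination spanner, 160 mm long, lying across the tops of both jaws over the gap. Shank 12 mm wide and 5 mm thick, ends 28 mm wide, 8 mm thick. Origin: middle of the spanner, at its underside; its y axis runs along its length, z up.
- bin: Violet open plastic bin, 199 mm (its x) by 158 mm (its y), 72 mm high; the wall at its -x end is only 32 mm high. Fixed, left of the fixture. Floor 2 mm thick, inside 182 x 138 mm. Origin: centre of the underside.
- tool_holder: Bystander: stepped steel collet holder, 63 mm widest, 128 mm high, standing. Origin at the centre of its underside.
- flanged_cup: Bystander: grey flanged cup bush, 62 mm diameter with a 78 mm flange at the top, 62 mm high, standing. Origin at the centre of its underside.
There are look-alikes about, which are no part of the job. What is shaped like the sleeve but green or turquoise is not meant.

How it is judged:
On the way, in this order (a step that is already met when the one before it is completed fails the run):
1. the spanner lies in the bin (x of spanner in the frame of bin between -0.09 and 0.095 m and y of spanner in the frame of bin between -0.07 and 0.07 m and z of spanner in the frame of bin below 0.05 m and contact force between the fingers and spanner below 0.2 N), for 0.2 s.
2. the sleeve stands upright on the bed between the jaws, let go and not yet clamped (x of sleeve in the frame of fixture between -0.016 and 0.006 m and y of sleeve in the frame of fixture between -0.02 and 0.02 m and z of sleeve in the frame of fixture below 0.018 m and angle between sleeve's own z axis and vertical below 0.06 rad and contact force between the fingers and sleeve below 0.2 N and contact force between sliding_jaw and sleeve below 8 N), for 0.2 s.
At the end, for the whole second after the job is handed in: Sleeve upright (0.06 rad) on the fixture bed (within 4 mm), seated in the V within 6 mm along and 8 mm across the jaw travel, at rest, the sliding jaw pressing it with over 12 N; spanner at rest in the bin, its middle between the walls and under 50 mm high (contact force between sliding_jaw and sleeve above 12 N and x of sleeve in the frame of fixture between -0.006 and 0.006 m and y of sleeve in the frame of fixture between -0.008 and 0.008 m and z of sleeve in the frame of fixture below 0.018 m and angle between sleeve's own z axis and vertical below 0.06 rad and linear speed of sleeve below 0.01 m/s and linear speed of spanner below 0.02 m/s and x of spanner in the frame of bin between -0.09 and 0.095 m and y of spanner in the frame of bin between -0.07 and 0.07 m and z of spanner in the frame of bin below 0.05 m); the robot touches nothing.
It fails at once if the sleeve is crushed: the sliding jaw presses it with more than 45 N (contact force between sliding_jaw and sleeve above 45 N).
It fails at once if the tool holder is shoved more than 30 mm or tipped (distance of tool_holder from where it was at the start of the episode above 0.03 m or angle between tool_holder's own z axis and vertical above 0.5 rad).
It fails at once if the flanged cup is shoved more than 30 mm or tipped (distance of flanged_cup from where it was at the start of the episode above 0.03 m or angle between flanged_cup's own z axis and vertical above 0.5 rad).
It fails at once if the sleeve is tipped over (angle between sleeve's own z axis and vertical above 0.6 rad).
It also fails if it takes over 64 s, if anything falls off the work surface, if the arm or the gripper's body presses on something with over 40 N, if the wrist force passes 120 N, or if a joint passes its speed limit or range.

## Working session

There is one attempt and no reset: what is moved stays moved. The work goes in short steps, Python scripts to look and compute and a shell command to move; the robot and the scene stay as the last step left them, time stands still between calls to the robot, and variables do not carry over. Pictures are saved under pics/ and viewed, at most 13 in all, crops included, and the job is handed in when it is done.

```bash
mkdir -p pics; ls
cat > h.py <<'E'
import numpy as np, cv2
from station import *
def cal(n):
    c=calibration(n); return np.array([[c['fx'],0,c['cx']],[0,c['fy'],c['cy']],[0,0,1.]]),np.array([c['k1'],0,0,0,0.]),np.array(c['extrinsics'])
def ray(c,p):
    K,d,E=c; u=cv2.undistortPoints(np.array([[p]],float),K,d).ravel()
    R=E[:3,:3]; return -R.T@E[:3,3], R.T@np.array([u[0],u[1],1])
def at(c,p,z):
    o,r=ray(c,p); return o+r*(z-o[2])/r[2]
def proj(c,P):
    K,d,E=c; return cv2.projectPoints(np.array(P,float).reshape(-1,3),cv2.Rodrigues(E[:3,:3])[0],E[:3,3],K,d)[0].reshape(-1,2)
def tri(ps):
    A=np.zeros((3,3));b=np.zeros(3)
    for c,p in ps:
        o,r=ray(c,p); r=r/np.linalg.norm(r); M=np.eye(3)-np.outer(r,r); A+=M;b+=M@o
    return np.linalg.solve(A,b)
E
python3 - <<'E'
from h import *
s=get_state(); print({k:s[k] for k in ('t','eef_pos','ee_rot','width','force')}, tip_reach)
ims=[]
for n in ('top','side'):
    im=grab_frame(n); cv2.imwrite(f'pics/{n}0.png',im[:,:,::-1])
    for q,f in [('seat',mark_of),('sliding_jaw',mark_of),('t_handle_grip',mark_of),('sleeve',mark_of),('spanner',mark_of),('bin',mark_of),('tool_holder',mark_of),('flanged_cup',mark_of),('fixture',mark_of)]:
        c=cal(n); z={'seat':.014,'t_handle_grip':.125,'spanner':.06}.get(q,0)
        print(n,q,[(np.round(r['location']),round(r['conf'],2),np.round(at(c,r['location'],z),3)[:2]) for r in f(n,q)[:4]])
E
```

```text
pics
{'t': 0.0, 'eef_pos': array([0.20696325, 0.64201073, 0.24459759]), 'ee_rot': array([ 3.13991648e+00, -1.35007153e-04, -3.11969511e-01]), 'width': 0.08769738529897651, 'force': array([-0.68709456,  1.00865698, -1.09780679])} 0.019
top seat [(array([353., 215.]), 0.79, array([ 0.599, -0.074])), (array([355., 216.]), 0.47, array([ 0.597, -0.08 ]))]
top sliding_jaw [(array([466., 259.]), 0.47, array([ 0.491, -0.38 ]))]
top t_handle_grip [(array([341., 267.]), 0.57, array([ 0.458, -0.041]))]
top sleeve [(array([231., 298.]), 0.85, array([0.372, 0.244])), (array([262., 271.]), 0.75, array([0.448, 0.165])), (array([267., 237.]), 0.74, array([0.539, 0.154])), (array([224., 270.]), 0.57, array([0.447, 0.266]))]
top spanner [(array([353., 215.]), 0.67, array([ 0.594, -0.071]))]
top bin [(array([163., 239.]), 0.81, array([0.527, 0.437])), (array([342., 264.]), 0.69, array([ 0.469, -0.047]))]
top tool_holder [(array([277., 192.]), 0.78, array([0.659, 0.132]))]
top flanged_cup [(array([466., 260.]), 0.76, array([ 0.487, -0.381]))]
top fixture [(array([353., 217.]), 0.81, array([ 0.598, -0.076]))]
side seat [(array([370., 287.]), 0.96, array([ 0.597, -0.072])), (array([287., 277.]), 0.45, array([0.426, 0.114]))]
side sliding_jaw [(array([359., 294.]), 0.51, array([ 0.562, -0.07 ]))]
side t_handle_grip []
side sleeve [(array([287., 276.]), 0.93, array([0.447, 0.15 ])), (array([271., 265.]), 0.82, array([0.442, 0.251])), (array([251., 268.]), 0.74, array([0.378, 0.264])), (array([267., 282.]), 0.72, array([0.372, 0.137]))]
side spanner [(array([366., 273.]), 0.5, array([ 0.584, -0.069]))]
side bin [(array([268., 244.]), 0.85, array([0.523, 0.439]))]
side tool_holder [(array([346., 267.]), 0.8, array([0.641, 0.112])), (array([369., 291.]), 0.45, array([ 0.597, -0.069]))]
side flanged_cup [(array([415., 353.]), 0.78, array([ 0.488, -0.383]))]
side fixture [(array([372., 292.]), 0.57, array([ 0.602, -0.077]))]
```

Run:
```python
import cv2,numpy as np
a=cv2.imread('pics/top0.png')[130:350,110:500]; b=cv2.imread('pics/side0.png')[180:400,220:480]
cv2.imwrite('pics/c1.png',cv2.resize(a,None,fx=2.05,fy=2.05,interpolation=3)); cv2.imwrite('pics/c2.png',cv2.resize(b,None,fx=2.7,fy=2.7,interpolation=3))
```

```text
(no output)
```

View pics/c1.png

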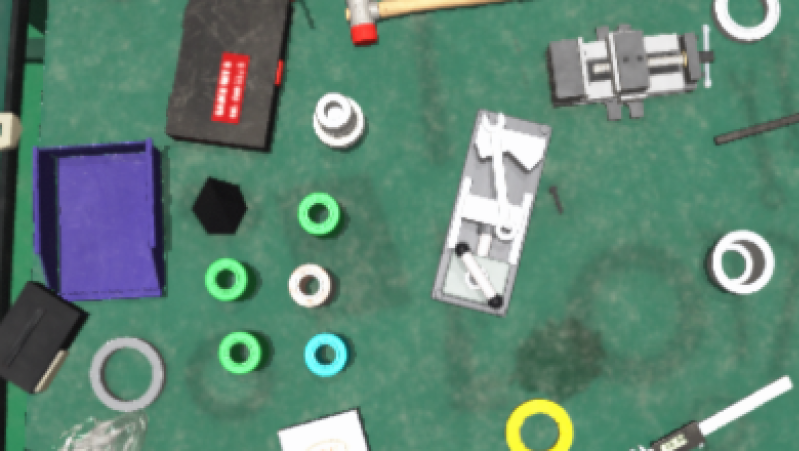

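View pics/c2.png

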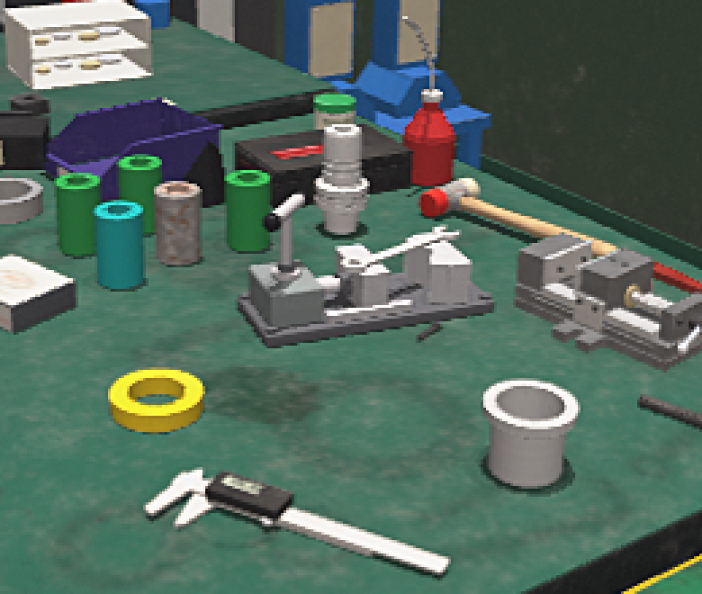

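The top picture shows five sleeve-shaped tubes. Three are green at full-frame px (266,234), (221,267) and (228,302), one is turquoise at (269,303), and one is pale and rusty with a copper rim at (262,269). The side crop confirms the rusty one at about (287,262), so that is the sleeve. The spanner runs from about (350,188) to (357,243), the T-bar from (335,251) to (351,276), and the bin is at the left around (163,239).

Run:
```python
from h import *
t=cal('top'); si=cal('side')
f=lambda x,y:(x/2.05+110,y/2.05+130); g=lambda x,y:(x/2.7+220,y/2.7+180)
C=[at(t,f(*p),.014)[:2] for p in [(478,110),(552,125),(503,315),(433,297)]]  # (+x,+y),(+x,-y),(-x,-y),(-x,+y)
L=np.array([(.083,.05),(.083,-.05),(-.173,-.05),(-.173,.05)]); C=np.array(C)
a,b=L-L.mean(0),C-C.mean(0); th=np.arctan2((a[:,0]*b[:,1]-a[:,1]*b[:,0]).sum(),(a*b).sum())
R=np.array([[np.cos(th),-np.sin(th)],[np.sin(th),np.cos(th)]]); o=C.mean(0)-R@L.mean(0)
print('fixture',o,np.degrees(th),'handle',o+R@[-.135,0],'res',(C-o-L@R.T).round(3).tolist())
for n,p,q,z in [('spanner',(493,118),(507,232),.064),('bar',(462,248),(495,300),.125)]:
    P,Q=at(t,f(*p),z),at(t,f(*q),z); d=P-Q; print(n,(P+Q)/2,np.linalg.norm(d),np.degrees(np.arctan2(d[1],d[0])))
print('bin corners',[at(t,f(*p),z).round(3)[:2] for p,z in [((33,150),.072),((152,142),.072),((163,297),.032),((47,300),.032)]])
print('sleeve top',at(t,f(310,285),.085),at(si,g(178,188),.085), at(si,g(178,225),.0425))
print('holder',at(t,f(333,110),.128),'cup',at(t,f(740,262),.062))
print('side grip',at(si,g(287,214),.125))
```

```text
fixture [ 0.59623781 -0.07639421] -12.848513287959298 handle [ 0.46461802 -0.04637371] res [[-0.004, -0.0], [0.0, 0.001], [0.003, 0.004], [0.002, -0.004]]
spanner [ 0.59280586 -0.07331651  0.064     ] 0.14430105107425775 7.771819409216695
bar [ 0.46565175 -0.04613254  0.125     ] 0.07270570506408514 33.476554580589855
bin corners [array([0.612, 0.52 ]), array([0.625, 0.365]), array([0.431, 0.352]), array([0.423, 0.505])]
sleeve top [0.44951474 0.15722519 0.085     ] [0.44656193 0.15342281 0.085     ] [0.44301919 0.14838971 0.0425    ]
holder [0.65820833 0.13155928 0.128     ] cup [ 0.48984975 -0.37658174  0.062     ]
side grip [ 0.45519288 -0.05872154  0.125     ]
```

```bash
python3 -m handwheel '[{"delta_pos":[0.525,-0.99,-0.06],"dr":[0,0,1.07]},{"delta_pos":[0.525,-0.99,-0.06],"dr":[0,0,1.07]},{"delta_pos":[0.525,-0.99,-0.06],"dr":[0,0,1.07]},{"delta_pos":[0.525,-0.99,-0.06],"dr":[0,0,1.07]},{"delta_pos":[0.525,-0.99,-0.06],"dr":[0,0,1.07]},{"delta_pos":[0.525,-0.99,-0.06],"dr":[0,0,1.07]},{"delta_pos":[0.525,-0.99,-0.06],"dr":[0,0,1.07]},{"delta_pos":[0.525,-0.99,-0.06],"dr":[0,0,1.07]},{"delta_pos":[0.525,-0.99,-0.06],"dr":[0,0,1.07]},{"delta_pos":[0.525,-0.99,-0.06],"dr":[0,0,1.07]}]' -1
python3 -m handwheel '[{"delta_pos":[0.525,-0.99,-0.06],"dr":[0,0,1.07]},{"delta_pos":[0.525,-0.99,-0.06],"dr":[0,0,1.07]},{"delta_pos":[0.525,-0.99,-0.06],"dr":[0,0,1.07]},{"delta_pos":[0.525,-0.99,-0.06],"dr":[0,0,1.07]},{"delta_pos":[0.525,-0.99,-0.06],"dr":[0,0,1.07]},{"delta_pos":[0.525,-0.99,-0.06],"dr":[0,0,1.07]},{"delta_pos":[0.525,-0.99,-0.06],"dr":[0,0,1.07]},{"delta_pos":[0.525,-0.99,-0.06],"dr":[0,0,1.07]},{"delta_pos":[0.525,-0.99,-0.06],"dr":[0,0,1.07]},{"delta_pos":[0.525,-0.99,-0.06],"dr":[0,0,1.07]}]'
python3 -m handwheel '[{"delta_pos":[0.525,-0.99,-0.06],"dr":[0,0,1.07]},{"delta_pos":[0.525,-0.99,-0.06],"dr":[0,0,1.07]},{"delta_pos":[0.525,-0.99,-0.06],"dr":[0,0,1.07]},{"delta_pos":[0.525,-0.99,-0.06],"dr":[0,0,1.07]},{"delta_pos":[0,0,0],"dr":[0,0,0]}]'
python3 - <<'E'
from h import *
s=get_state(); print(s['q'].round(3)); c=cal('wrist'); im=grab_frame('wrist'); cv2.imwrite('pics/w1.png',im[:,:,::-1])
print('cam',-c[2][:3,:3].T@c[2][:3,3])
for q in ('spanner','seat','sliding_jaw','t_handle_grip'):
    z={'seat':.014,'t_handle_grip':.125,'spanner':.06}.get(q,0)
    print(q,[(np.round(r['location']),round(r['conf'],2),np.round(at(c,r['location'],z),4)[:2]) for r in mark_of('wrist',q)[:2]])
E
```

```text
t: 2.0
eef_pos: [0.3651, 0.3442, 0.2278]
ee_rot: [-3.141, -0.0, -0.124]
force: [0.7, -0.0, 0.2]
width: 0.0877
gripper_force: 0.0
t: 3.0
eef_pos: [0.5227, 0.0471, 0.2098]
ee_rot: [-3.141, -0.001, 0.063]
force: [0.4, 0.2, -0.6]
width: 0.0877
gripper_force: 0.0
t: 3.5
eef_pos: [0.5862, -0.0733, 0.2016]
ee_rot: [3.141, 0.001, 0.134]
force: [-0.7, -0.5, 0.4]
width: 0.0879
gripper_force: 0.0
[ 2.070e-01  2.540e-01 -2.420e-01  1.000e-03 -1.076e+00  1.498e+00]
cam [ 0.66347606 -0.06229865  0.34029976]
spanner [(array([320., 224.]), 0.88, array([ 0.5901, -0.0724]))]
seat []
sliding_jaw [(array([307., 237.]), 0.8, array([ 0.5589, -0.0633]))]
t_handle_grip [(array([263., 397.]), 0.65, array([ 0.4642, -0.045 ]))]
```

View pics/w1.png

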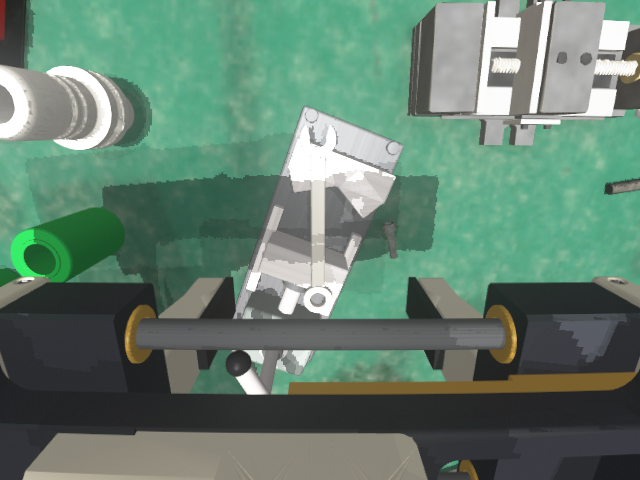

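The wrist picture shows the spanner centred under the gripper, its axis running from (321,135) to (318,299) and lying nearly straight up the picture. The T-bar ball is at (237,363) and the jaws are below the shank.

Run:
```python
from h import *
c=cal('wrist')
P,Q=at(c,(321,135),.066),at(c,(318,299),.066);d=P-Q;print(P,Q,np.degrees(np.arctan2(d[1],d[0])),np.linalg.norm(d))
th=np.radians(-12.85);o=np.array([.5962,-.0764]);print('gap centre -11:',o+np.array([np.cos(th),np.sin(th)])*-.011)
# V front corners / bed corners seen from wrist
for p,z in [((304,106),.014),((402,144),.014),((395,178),.06),((275,233),.06),((347,265),.06)]:
    w=at(c,p,z)[:2]-o; print(p,[w@[np.cos(th),np.sin(th)],w@[-np.sin(th),np.cos(th)]])
```

```text
[ 0.6605536  -0.05945688  0.066     ] [ 0.52169016 -0.07611289  0.066     ] 6.839683580557204 0.13985878593286377
gap centre -11: [ 0.58547549 -0.07395361]
(304, 106) [np.float64(0.0768574613539781), np.float64(0.053823018220820924)]
(402, 144) [np.float64(0.0779625904901829), np.float64(-0.04226537617592003)]
(395, 178) [np.float64(0.04884783678761102), np.float64(-0.03766553665940781)]
(275, 233) [np.float64(-0.03022690485202625), np.float64(0.039003501795276965)]
(347, 265) [np.float64(-0.03560509330156997), np.float64(-0.029519329140084316)]
```

```bash
python3 -m handwheel '[{"delta_pos":[0,0,-0.9],"dr":[0,0,-0.2]},{"delta_pos":[0,0,-0.9],"dr":[0,0,-0.2]},{"delta_pos":[0,0,-0.9],"dr":[0,0,0]},{"delta_pos":[0,0,-0.9],"dr":[0,0,0]},{"delta_pos":[0,0,-0.95],"dr":[0,0,0]},{"delta_pos":[0,0,0],"dr":[0,0,0]}]' 
python3 -m handwheel '[{"delta_pos":[0,0,0],"dr":[0,0,0]},{"delta_pos":[0,0,0],"dr":[0,0,0]},{"delta_pos":[0,0,0],"dr":[0,0,0]},{"delta_pos":[0,0,0],"dr":[0,0,0]},{"delta_pos":[0,0,0],"dr":[0,0,0]},{"delta_pos":[0,0,0],"dr":[0,0,0]}]' 1 25
```

```text
t: 4.35
eef_pos: [0.5823, -0.0697, 0.0628]
ee_rot: [-3.141, 0.006, 0.13]
force: [-0.2, -0.1, -0.4]
width: 0.0874
gripper_force: 0.0
t: 4.95
eef_pos: [0.5845, -0.0707, 0.0665]
ee_rot: [-3.142, 0.0, 0.129]
force: [-1.0, 1.1, -0.3]
width: 0.0451
gripper_force: 0.2
```

```bash
python3 -m handwheel '[{"delta_pos":[0,0,-0.1],"dr":[0,0,0]},{"delta_pos":[0,0,0],"dr":[0,0,0]},{"delta_pos":[0,0,0],"dr":[0,0,0]},{"delta_pos":[0,0,0],"dr":[0,0,0]},{"delta_pos":[0,0,0],"dr":[0,0,0]},{"delta_pos":[0,0,0],"dr":[0,0,0]},{"delta_pos":[0,0,0],"dr":[0,0,0]}]' 1 25
```

```text
t: 5.65
eef_pos: [0.5854, -0.0702, 0.063]
ee_rot: [-3.142, -0.001, 0.13]
force: [1.1, 0.3, -0.3]
width: 0.0114
gripper_force: 25.0
```

```bash
python3 -m handwheel '[{"delta_pos":[0,0,0.9],"dr":[0,0,0]},{"delta_pos":[0,0,0.9],"dr":[0,0,0]},{"delta_pos":[0,0,0.9],"dr":[0,0,0]},{"delta_pos":[0,0,0.9],"dr":[0,0,0]},{"delta_pos":[0,0.5,0.9],"dr":[0,0,0]},{"delta_pos":[-0.13,0.98,0],"dr":[0,0,-0.3]},{"delta_pos":[-0.13,0.98,0],"dr":[0,0,-0.3]},{"delta_pos":[-0.13,0.98,0],"dr":[0,0,-0.3]},{"delta_pos":[-0.13,0.98,0],"dr":[0,0,-0.3]},{"delta_pos":[-0.13,0.98,0],"dr":[0,0,-0.3]}]' 
python3 -m handwheel '[{"delta_pos":[-0.13,0.98,0],"dr":[0,0,-0.3]},{"delta_pos":[-0.13,0.98,0],"dr":[0,0,-0.3]},{"delta_pos":[-0.13,0.98,0],"dr":[0,0,-0.3]},{"delta_pos":[-0.13,0.98,0],"dr":[0,0,-0.3]},{"delta_pos":[-0.13,0.98,0],"dr":[0,0,-0.3]},{"delta_pos":[-0.13,0.98,0],"dr":[0,0,0]},{"delta_pos":[-0.13,0.98,0],"dr":[0,0,0]},{"delta_pos":[-0.13,0.98,0],"dr":[0,0,0]},{"delta_pos":[-0.13,0.98,0],"dr":[0,0,0]},{"delta_pos":[-0.13,0.98,0],"dr":[0,0,0]}]'
python3 -m handwheel '[{"delta_pos":[-0.13,0.98,0],"dr":[0,0,0]},{"delta_pos":[-0.13,0.6,0],"dr":[0,0,0]},{"delta_pos":[0,0,0],"dr":[0,0,0]}]'
python3 - <<'E'
from h import *
s=get_state(); c=cal('wrist'); im=grab_frame('wrist'); cv2.imwrite('pics/w2.png',im[:,:,::-1])
for q in ('spanner','bin'): print(q,[(np.round(r['location']),round(r['conf'],2),np.round(at(c,r['location'],{'spanner':s['eef_pos'][2],'bin':0}[q]),4)[:2]) for r in mark_of('wrist',q)[:2]])
im=grab_frame('top');c=cal('top')
for q in ('spanner','bin'): print(q,[(np.round(r['location']),round(r['conf'],2),np.round(at(c,r['location'],{'spanner':s['eef_pos'][2],'bin':0}[q]),4)[:2]) for r in mark_of('top',q)[:2]])
E
```

```text
t: 6.65
eef_pos: [0.5649, 0.0926, 0.1976]
ee_rot: [3.142, 0.001, 0.103]
force: [0.6, -0.6, -0.7]
width: 0.0114
gripper_force: 25.0
t: 7.65
eef_pos: [0.526, 0.3865, 0.1974]
ee_rot: [3.141, 0.001, 0.077]
force: [1.2, 0.3, -0.7]
width: 0.0115
gripper_force: 25.0
t: 7.95
eef_pos: [0.5179, 0.4348, 0.197]
ee_rot: [3.141, 0.001, 0.079]
force: [0.1, -0.2, -1.8]
width: 0.0112
gripper_force: 25.0
spanner [(array([320., 301.]), 0.77, array([0.5237, 0.4359])), (array([317., 206.]), 0.48, array([0.5668, 0.4404]))]
bin [(array([315., 207.]), 0.66, array([0.5241, 0.4407]))]
spanner []
bin [(array([164., 240.]), 0.94, array([0.5227, 0.4336]))]
```

View pics/w2.png

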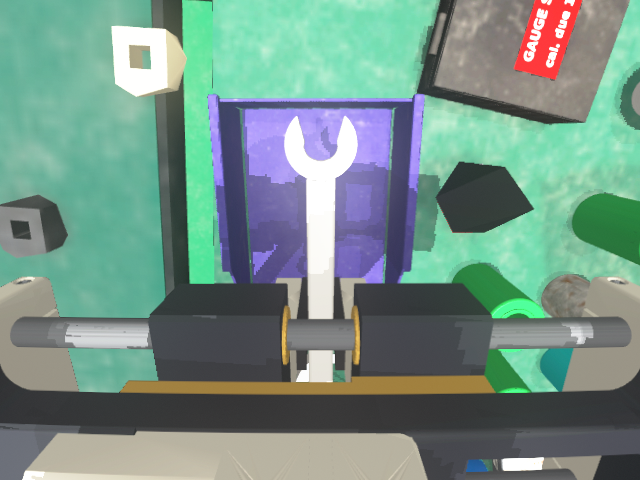

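```bash
python3 -m handwheel '[{"delta_pos":[0,0,-0.85],"dr":[0,0,0]},{"delta_pos":[0,0,-0.85],"dr":[0,0,0]},{"delta_pos":[0,0,-0.85],"dr":[0,0,0]},{"delta_pos":[0,0,-0.85],"dr":[0,0,0]},{"delta_pos":[0,0,-0.85],"dr":[0,0,0]},{"delta_pos":[0,0,-0.85],"dr":[0,0,0]},{"delta_pos":[0,0,0],"dr":[0,0,0]},{"delta_pos":[0,0,0],"dr":[0,0,0]}]' 
python3 -m handwheel '[{"delta_pos":[0,0,0],"dr":[0,0,0]},{"delta_pos":[0,0,0],"dr":[0,0,0]},{"delta_pos":[0,0,0],"dr":[0,0,0]},{"delta_pos":[0,0,0],"dr":[0,0,0]},{"delta_pos":[0,0,0.5],"dr":[0,0,0]},{"delta_pos":[0,0,0.8],"dr":[0,0,0]},{"delta_pos":[0,0,0.9],"dr":[0,0,0]},{"delta_pos":[0,0,1],"dr":[0,0,0]},{"delta_pos":[0,0,1],"dr":[0,0,0]},{"delta_pos":[0,0,1],"dr":[0,0,0]}]' 0
python3 - <<'E'
from h import *
s=get_state(); c=cal('wrist'); im=grab_frame('wrist'); cv2.imwrite('pics/w3.png',im[:,:,::-1])
print([(np.round(r['location']),round(r['conf'],2),np.round(at(c,r['location'],.01),4)[:2]) for r in mark_of('wrist','spanner')[:2]])
im=grab_frame('top');c=cal('top')
for q in ('spanner','sleeve'): print(q,[(np.round(r['location']),round(r['conf'],2),np.round(at(c,r['location'],0),4)[:2]) for r in mark_of('top',q)[:5]])
E
```

```text
t: 9.05
eef_pos: [0.5192, 0.4326, 0.0453]
ee_rot: [3.141, 0.0, 0.077]
force: [-0.3, 0.4, 0.4]
width: 0.0111
gripper_force: 25.0
t: 10.05
eef_pos: [0.5188, 0.4329, 0.2036]
ee_rot: [-3.141, -0.001, 0.077]
force: [0.4, 0.3, 0.7]
width: 0.0435
gripper_force: 0.0
[(array([319., 207.]), 0.89, array([0.5265, 0.435 ]))]
spanner [(array([164., 238.]), 0.61, array([0.5298, 0.4336]))]
sleeve [(array([224., 272.]), 0.9, array([0.4434, 0.2653])), (array([265., 268.]), 0.87, array([0.454 , 0.1573])), (array([232., 298.]), 0.77, array([0.3744, 0.2423])), (array([270., 239.]), 0.57, array([0.5324, 0.1459])), (array([272., 298.]), 0.54, array([0.3751, 0.1354]))]
```

```bash
python3 -m handwheel '[{"delta_pos":[-0.24,-0.93,0],"dr":[0,0,-0.44]},{"delta_pos":[-0.24,-0.93,0],"dr":[0,0,-0.44]},{"delta_pos":[-0.24,-0.93,0],"dr":[0,0,-0.44]},{"delta_pos":[-0.24,-0.93,0],"dr":[0,0,-0.44]},{"delta_pos":[-0.24,-0.93,0],"dr":[0,0,-0.44]},{"delta_pos":[-0.24,-0.93,0],"dr":[0,0,-0.44]},{"delta_pos":[-0.24,-0.93,0],"dr":[0,0,-0.44]},{"delta_pos":[-0.24,-0.93,0],"dr":[0,0,-0.44]},{"delta_pos":[-0.24,-0.93,0],"dr":[0,0,-0.44]},{"delta_pos":[-0.24,-0.93,0],"dr":[0,0,-0.44]}]' -1
python3 -m handwheel '[{"delta_pos":[0,0,0],"dr":[0,0,0]},{"delta_pos":[0,0,0],"dr":[0,0,0]},{"delta_pos":[0,0,0],"dr":[0,0,0]}]'
python3 - <<'E'
from h import *
s=get_state(); print(s['eef_pos'],s['ee_rot']);c=cal('wrist'); im=grab_frame('wrist'); cv2.imwrite('pics/w4.png',im[:,:,::-1])
for q in('sleeve',): print(q,[(np.round(r['location']),round(r['conf'],2),np.round(at(c,r['location'],0),4)[:2]) for r in mark_of('wrist',q)[:5]])
E
```

```text
t: 11.3
eef_pos: [0.4458, 0.1525, 0.2002]
ee_rot: [3.14, 0.001, 0.0]
force: [-0.1, -1.2, 1.0]
width: 0.0878
gripper_force: 0.0
t: 11.6
eef_pos: [0.4469, 0.1544, 0.2007]
ee_rot: [3.141, 0.0, 0.0]
force: [-0.2, 0.3, -0.6]
width: 0.0878
gripper_force: 0.0
[0.44694426 0.15440838 0.20066377] [3.14131505e+00 2.12825318e-04 4.87607573e-04]
sleeve [(array([331., 288.]), 0.89, array([0.3638, 0.1424])), (array([315., 215.]), 0.86, array([0.4448, 0.1601])), (array([324., 120.]), 0.66, array([0.5368, 0.1514])), (array([211., 205.]), 0.62, array([0.4549, 0.2646]))]
```

View pics/w4.png

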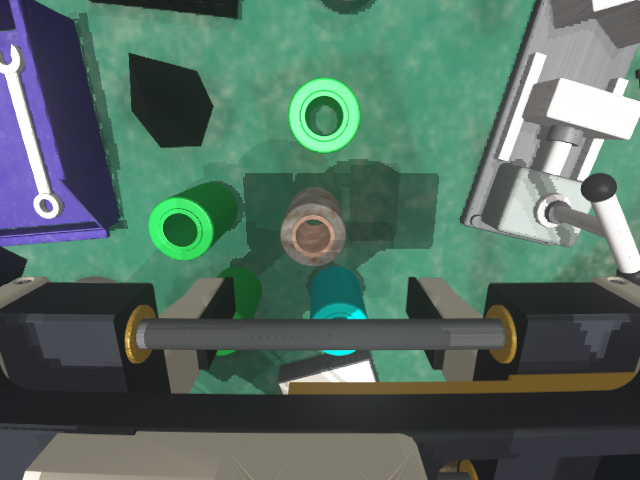

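The rusty sleeve with the copper rim is confirmed in the centre, its rim centred at (313,236). The green tubes are at (324,115) and (182,229) and the turquoise one at (338,320), all clear of the finger line. The spanner lies in the bin.

Run:
```python
from h import *
c=cal('wrist'); s=get_state()
print(at(c,(313.5,236),.085),at(c,(315,215),0), s['eef_pos']); print(at(c,(323.5,117),.085),at(c,(338,345),.085))
```

```text
[0.44815015 0.16009845 0.085     ] [0.4447365  0.16014251 0.        ] [0.44693119 0.1546364  0.20057097]
[0.53556919 0.15274031 0.085     ] [0.35026867 0.13943994 0.085     ]
```

```bash
python3 -m handwheel '[{"delta_pos":[0,0.13,-0.9],"dr":[0,0,0]},{"delta_pos":[0,0,-0.9],"dr":[0,0,0]},{"delta_pos":[0,0,-0.9],"dr":[0,0,0]},{"delta_pos":[0,0,-0.9],"dr":[0,0,0]},{"delta_pos":[0,0,-0.75],"dr":[0,0,0]},{"delta_pos":[0,0,0],"dr":[0,0,0]},{"delta_pos":[0,0,0],"dr":[0,0,0]}]' 
python3 -m handwheel '[{"delta_pos":[0,0,0],"dr":[0,0,0]},{"delta_pos":[0,0,0],"dr":[0,0,0]},{"delta_pos":[0,0,0],"dr":[0,0,0]},{"delta_pos":[0,0,0],"dr":[0,0,0]},{"delta_pos":[0,0,0],"dr":[0,0,0]},{"delta_pos":[0,0,0],"dr":[0,0,0]},{"delta_pos":[0,0,0],"dr":[0,0,0]}]' 1 40
```

```text
t: 12.4
eef_pos: [0.4469, 0.1583, 0.0704]
ee_rot: [3.14, 0.001, 0.001]
force: [-0.4, 0.3, -0.4]
width: 0.0879
gripper_force: 0.0
t: 13.1
eef_pos: [0.4478, 0.1591, 0.0711]
ee_rot: [-3.14, -0.002, 0.001]
force: [0.1, 4.1, 4.9]
width: 0.0508
gripper_force: 40.0
```

```bash
python3 -m handwheel '[{"delta_pos":[0,0,0.5],"dr":[0,0,0]},{"delta_pos":[0,0,0.9],"dr":[0,0,0]},{"delta_pos":[0,0,0.9],"dr":[0,0,0]},{"delta_pos":[0,0,0.9],"dr":[0,0,0]},{"delta_pos":[0,0,0.9],"dr":[0,0,0]},{"delta_pos":[0,0,0.9],"dr":[0,0,0]},{"delta_pos":[0.3,-0.5,0],"dr":[0,0,0]}]' 
python3 -m handwheel '[{"delta_pos":[0.56,-0.91,0],"dr":[0,0,-1.61]},{"delta_pos":[0.56,-0.91,0],"dr":[0,0,-1.61]},{"delta_pos":[0.56,-0.91,0],"dr":[0,0,-1.61]},{"delta_pos":[0.56,-0.91,0],"dr":[0,0,-1.61]},{"delta_pos":[0.56,-0.91,0],"dr":[0,0,-1.61]},{"delta_pos":[0.56,-0.91,0],"dr":[0,0,-1.61]},{"delta_pos":[0.56,-0.91,0],"dr":[0,0,-1.61]},{"delta_pos":[0.56,-0.91,0],"dr":[0,0,-1.58]},{"delta_pos":[0,0,0],"dr":[0,0,0]},{"delta_pos":[0,0,0],"dr":[0,0,0]}]'
python3 - <<'E'
from h import *
s=get_state(); print(s['eef_pos'],s['ee_rot'],s['width'],s['gripper_force']);c=cal('wrist'); im=grab_frame('wrist'); cv2.imwrite('pics/w5.png',im[:,:,::-1])
for n in ('wrist','top','side'):
  c=cal(n)
  if n!='wrist': im=grab_frame(n); cv2.imwrite(f'pics/{n}5.png',im[:,:,::-1])
  for q,z in(('seat',.014),('sleeve',s['eef_pos'][2]-.071),('sliding_jaw',0),('t_handle_grip',.125)): print(n,q,[(np.round(r['location']),round(r['conf'],2),np.round(at(c,r['location'],z),4)[:2]) for r in mark_of(n,q)[:1 if q!='sleeve' else 6]])
E
```

```text
t: 13.8
eef_pos: [0.4558, 0.1437, 0.2226]
ee_rot: [-3.14, -0.002, 0.002]
force: [1.4, -0.0, -7.7]
width: 0.0508
gripper_force: 39.9
t: 14.8
eef_pos: [0.5883, -0.0764, 0.2176]
ee_rot: [3.14, 0.006, -0.226]
force: [-1.0, 0.6, -7.7]
width: 0.0507
gripper_force: 39.9
[ 0.58827945 -0.07637007  0.21759733] [ 3.14032206  0.00584252 -0.22648139] 0.050742154602905105 39.93280267372029
wrist seat []
wrist sleeve [(array([318., 258.]), 0.92, array([ 0.5882, -0.0742])), (array([ 81., 368.]), 0.58, array([0.5416, 0.1181])), (array([136., 295.]), 0.48, array([0.589 , 0.0534]))]
wrist sliding_jaw []
wrist t_handle_grip [(array([318., 397.]), 0.67, array([ 0.4598, -0.0447]))]
top seat [(array([358., 215.]), 0.82, array([ 0.6004, -0.0866]))]
top sleeve [(array([223., 271.]), 0.63, array([0.4394, 0.242 ])), (array([233., 299.]), 0.54, array([0.3735, 0.2159])), (array([357., 211.]), 0.49, array([ 0.5928, -0.0758]))]
top sliding_jaw [(array([351., 233.]), 0.79, array([ 0.5539, -0.0703]))]
top t_handle_grip [(array([344., 266.]), 0.61, array([ 0.4587, -0.0467]))]
side seat [(array([370., 286.]), 0.61, array([ 0.6037, -0.0647]))]
side sleeve [(array([266., 281.]), 0.95, array([ 0.236 , -0.1422])), (array([248., 270.]), 0.85, array([ 0.226 , -0.0667])), (array([270., 266.]), 0.79, array([ 0.2817, -0.0714])), (array([371., 247.]), 0.65, array([ 0.5806, -0.0893])), (array([312., 270.]), 0.58, array([ 0.3606, -0.1416]))]
side sliding_jaw [(array([355., 293.]), 0.56, array([ 0.5545, -0.0606]))]
side t_handle_grip [(array([327., 255.]), 0.76, array([ 0.4756, -0.0321]))]
```

View pics/w5.png

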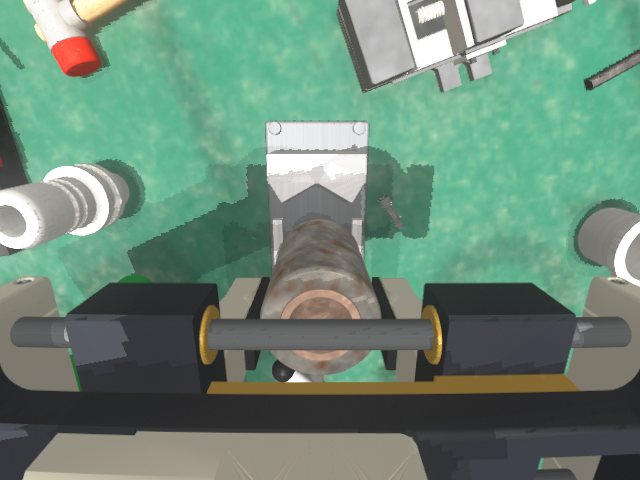

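The wrist view shows the sleeve squarely held. The V apex is at (317,185), its front corners are near (274,201) and (364,203), and the bed's far corners are at (267,122) and (368,122). The yaw matches the fixture.

Run:
```python
from h import *
s=get_state(); print(s['eef_pos'],s['ee_rot'],s['q'].round(2)); c=cal('wrist'); p0=np.array([0.58828,-0.07637]); sh=p0-s['eef_pos'][:2]; th=np.radians(-12.85)
u,v=np.array([np.cos(th),np.sin(th)]),np.array([-np.sin(th),np.cos(th)])
for n,p,z,L in [('apex',(317,185),.06,(.03,0)),('c+',(274,201),.06,(.012,.031)),('c-',(364,203),.06,(.012,-.031)),('b+',(267,122),.014,(.083,.05)),('b-',(368,122),.014,(.083,-.05))]:
    w=at(c,p,z)[:2]+sh; print(n,'origin est',(w-L[0]*u-L[1]*v).round(4))
```

```text
[ 0.59019235 -0.07542677  0.22042609] [-3.14154871e+00 -1.00088838e-04 -2.23921019e-01] [ 0.2   0.25 -0.21  0.   -1.12  1.15]
apex origin est [ 0.593  -0.0743]
c+ origin est [ 0.5983 -0.0683]
c- origin est [ 0.5927 -0.0851]
b+ origin est [ 0.5934 -0.0762]
b- origin est [ 0.5942 -0.0731]
```

```bash
python3 -m handwheel '[{"delta_pos":[0,0.03,-0.7],"dr":[0,0,0]},{"delta_pos":[0,0,-0.7],"dr":[0,0,0]},{"delta_pos":[0,0,-0.7],"dr":[0,0,0]},{"delta_pos":[0,0,-0.7],"dr":[0,0,0]},{"delta_pos":[0,0,-0.7],"dr":[0,0,0]},{"delta_pos":[0,0,-0.5],"dr":[0,0,0]},{"delta_pos":[0,0,-0.25],"dr":[0,0,0]},{"delta_pos":[0,0,0],"dr":[0,0,0]},{"delta_pos":[0,0,0],"dr":[0,0,0]},{"delta_pos":[0,0,0],"dr":[0,0,0]}]'
python3 - <<'E'
from h import *
c=cal('side'); im=grab_frame('side'); cv2.imwrite('pics/s6.png',cv2.resize(im[190:330,290:450,::-1],None,fx=4,fy=4,interpolation=3))
E
```

```text
t: 16.55
eef_pos: [0.591, -0.0745, 0.094]
ee_rot: [-3.141, -0.002, -0.224]
force: [0.6, 0.4, -7.8]
width: 0.0511
gripper_force: 39.9
```

View pics/s6.png

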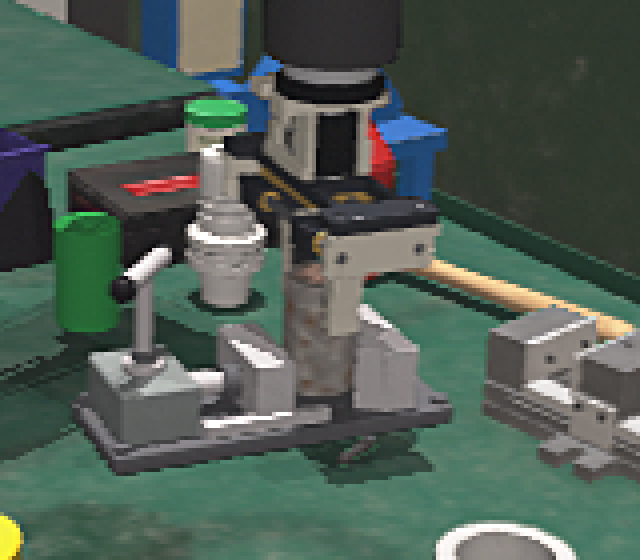

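The side view shows the sleeve upright between the jaws with free gaps on both sides, just above the bed and with no contact so far.

```bash
python3 -m handwheel '[{"delta_pos":[0,0,-0.15],"dr":[0,0,0]},{"delta_pos":[0,0,-0.1],"dr":[0,0,0]},{"delta_pos":[0,0,-0.02],"dr":[0,0,0]},{"delta_pos":[0,0,0],"dr":[0,0,0]},{"delta_pos":[0,0,0],"dr":[0,0,0]}]'
```

```text
t: 17.1
eef_pos: [0.5904, -0.0746, 0.0852]
ee_rot: [-3.142, -0.001, -0.224]
force: [-1.0, 1.5, -1.6]
width: 0.0507
gripper_force: 39.9
```

```bash
python3 -m handwheel '[{"delta_pos":[0,0,-0.02],"dr":[0,0,0]},{"delta_pos":[0,0,0],"dr":[0,0,0]},{"delta_pos":[0,0,0],"dr":[0,0,0]},{"delta_pos":[0,0,0],"dr":[0,0,0]},{"delta_pos":[0,0,0],"dr":[0,0,0]},{"delta_pos":[0,0,0],"dr":[0,0,0]},{"delta_pos":[0,0,0],"dr":[0,0,0]}]' -0.8
python3 -m handwheel '[{"delta_pos":[0,0,0.4],"dr":[0,0,0]},{"delta_pos":[0,0,0.8],"dr":[0,0,0]},{"delta_pos":[0,0,0.8],"dr":[0,0,0]},{"delta_pos":[0,0,0.9],"dr":[0,0,0]},{"delta_pos":[0,0,0.9],"dr":[0,0,0]},{"delta_pos":[0,0,0.9],"dr":[0,0,0]},{"delta_pos":[0,0,0],"dr":[0,0,0]},{"delta_pos":[0,0,0],"dr":[0,0,0]}]' -1
python3 - <<'E'
from h import *
for n in ('wrist','top','side'):
  c=cal(n); im=grab_frame(n); cv2.imwrite(f'pics/{n}7.png',im[:,:,::-1])
  for q,z in(('sleeve',.014),('sliding_jaw',0),('t_handle_grip',.125)): print(n,q,[(np.round(r['location']),round(r['conf'],2),np.round(at(c,r['location'],z),4)[:2]) for r in mark_of(n,q)[:1 if q!='sleeve' else 6]])
cv2.imwrite('pics/t7.png',cv2.resize(cv2.imread('pics/top7.png')[180:300,300:410],None,fx=5,fy=5,interpolation=3))
E
```

```text
t: 17.8
eef_pos: [0.5902, -0.0746, 0.0842]
ee_rot: [-3.142, -0.0, -0.224]
force: [0.5, 0.3, -0.7]
width: 0.0791
gripper_force: 0.0
t: 18.6
eef_pos: [0.5904, -0.0745, 0.2266]
ee_rot: [-3.141, -0.002, -0.224]
force: [0.3, 0.3, -0.7]
width: 0.0874
gripper_force: 0.0
wrist sleeve [(array([320., 209.]), 0.77, array([ 0.5921, -0.0745])), (array([145., 292.]), 0.74, array([0.5433, 0.1413])), (array([201., 407.]), 0.57, array([0.3756, 0.1314]))]
wrist sliding_jaw [(array([596., 237.]), 0.73, array([ 0.4888, -0.3738]))]
wrist t_handle_grip [(array([320., 389.]), 0.95, array([ 0.4633, -0.0451]))]
top sleeve [(array([230., 302.]), 0.8, array([0.364 , 0.2453])), (array([224., 269.]), 0.79, array([0.4485, 0.2646])), (array([354., 215.]), 0.55, array([ 0.5999, -0.0765]))]
top sliding_jaw [(array([351., 232.]), 0.63, array([ 0.5563, -0.07  ]))]
top t_handle_grip [(array([341., 266.]), 0.82, array([ 0.4603, -0.0394]))]
side sleeve [(array([367., 289.]), 0.94, array([ 0.5818, -0.0782])), (array([310., 267.]), 0.89, array([0.5264, 0.1461])), (array([267., 282.]), 0.87, array([0.3604, 0.1115])), (array([252., 270.]), 0.85, array([0.3601, 0.2175])), (array([273., 267.]), 0.65, array([0.427 , 0.2061]))]
side sliding_jaw [(array([360., 291.]), 0.68, array([ 0.5729, -0.058 ]))]
side t_handle_grip [(array([324., 256.]), 0.68, array([ 0.4607, -0.0387]))]
```

View pics/wrist7.png

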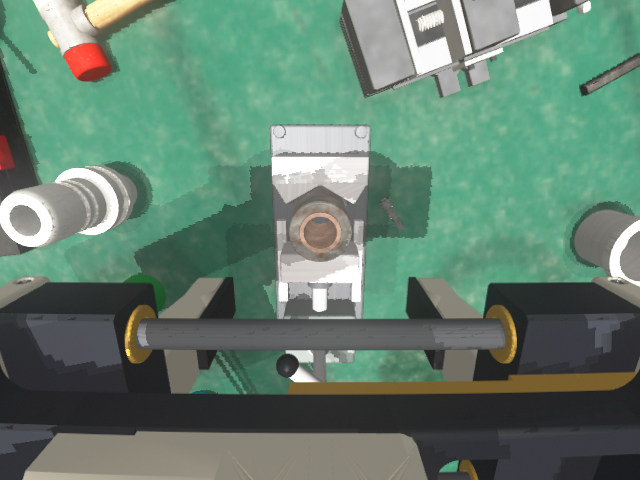

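The sleeve stands in the gap at (320,230), let go, close to centred and facing the V. The T-bar ball is at (288,366). Next is the T-handle: I go above it with tool x along the bar at about 33.5 deg.

```bash
python3 -m handwheel '[{"delta_pos":[-0.605,0.14,0],"dr":[0,0,6.62]},{"delta_pos":[-0.605,0.14,0],"dr":[0,0,6.62]},{"delta_pos":[-0.605,0.14,0],"dr":[0,0,6.62]},{"delta_pos":[-0.605,0.14,0],"dr":[0,0,6.62]},{"delta_pos":[-0.605,0.14,0],"dr":[0,0,6.62]},{"delta_pos":[-0.605,0.14,0],"dr":[0,0,6.62]},{"delta_pos":[-0.605,0.14,0],"dr":[0,0,6.62]},{"delta_pos":[0,0,0],"dr":[0,0,0]},{"delta_pos":[0,0,0],"dr":[0,0,0]},{"delta_pos":[0,0,0],"dr":[0,0,0]}]' -1
python3 - <<'E'
from h import *
s=get_state(); print(s['moment'],s['q'].round(2),s['eef_pos'])
for n in ('wrist','top'):
  c=cal(n); im=grab_frame(n); cv2.imwrite(f'pics/{n}8.png',im[:,:,::-1])
  for q,z in(('t_handle_grip',.125),): print(n,q,[(np.round(r['location']),round(r['conf'],2),np.round(at(c,r['location'],z),4)[:2]) for r in mark_of(n,q)[:1]])
E
```

```text
t: 20.2
eef_pos: [0.4637, -0.0452, 0.2253]
ee_rot: [3.141, -0.0, 0.583]
force: [-0.4, 0.5, -0.4]
width: 0.0875
gripper_force: 0.0
[-0.03912179 -0.07256121 -0.00012299] [ 0.33  0.02 -0.46  0.   -1.09  1.83] [ 0.46372595 -0.0451587   0.22532726]
wrist t_handle_grip [(array([319., 241.]), 0.81, array([ 0.4649, -0.0424]))]
top t_handle_grip [(array([276., 192.]), 0.58, array([0.6373, 0.1234]))]
```

View pics/wrist8.png

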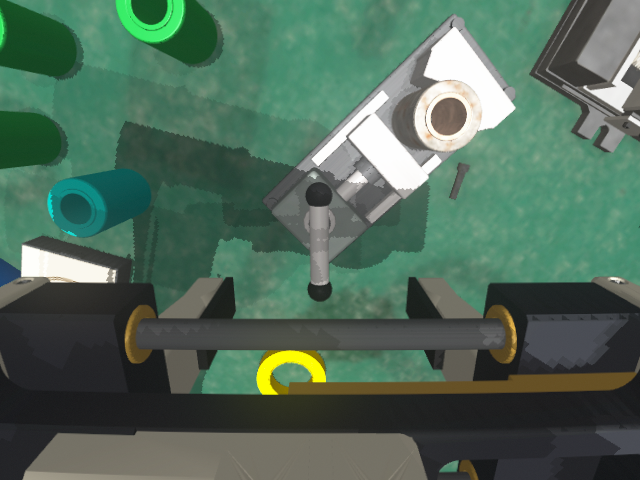

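The bar is aligned straight up the picture, with the balls at (319,193) and (319,291), centred between the fingers. Descending and gripping.

```bash
python3 -m handwheel '[{"delta_pos":[0.02,0.05,-0.8],"dr":[0,0,0]},{"delta_pos":[0,0,-0.8],"dr":[0,0,0]},{"delta_pos":[0,0,-0.8],"dr":[0,0,0]},{"delta_pos":[0,0,-0.6],"dr":[0,0,0]},{"delta_pos":[0,0,-0.27],"dr":[0,0,0]},{"delta_pos":[0,0,0],"dr":[0,0,0]},{"delta_pos":[0,0,0],"dr":[0,0,0]}]' 
python3 -m handwheel '[{"delta_pos":[0,0,0],"dr":[0,0,0]},{"delta_pos":[0,0,0],"dr":[0,0,0]},{"delta_pos":[0,0,0],"dr":[0,0,0]},{"delta_pos":[0,0,0],"dr":[0,0,0]},{"delta_pos":[0,0,0],"dr":[0,0,0]},{"delta_pos":[0,0,0],"dr":[0,0,0]},{"delta_pos":[0,0,0],"dr":[0,0,0]},{"delta_pos":[0,0,0],"dr":[0,0,0]},{"delta_pos":[0,0,0],"dr":[0,0,0]},{"delta_pos":[0,0,0],"dr":[0,0,0]}]' 1 60
python3 -m handwheel '[{"delta_pos":[0,0,0],"dr":[0,0,0]},{"delta_pos":[0,0,0],"dr":[0,0,0]},{"delta_pos":[0,0,0],"dr":[0,0,0]}]' 
python3 -c "
from station import *;s=get_state();print(s['moment'],s['force'])"
```

```text
t: 21.1
eef_pos: [0.4643, -0.0437, 0.1276]
ee_rot: [3.141, -0.0, 0.585]
force: [0.3, -0.0, -0.1]
width: 0.0877
gripper_force: 0.0
t: 22.1
eef_pos: [0.4638, -0.0438, 0.1271]
ee_rot: [3.141, 0.0, 0.585]
force: [4.9, -9.3, -3.0]
width: 0.0133
gripper_force: 26.0
t: 22.4
eef_pos: [0.4639, -0.0439, 0.1271]
ee_rot: [3.141, -0.0, 0.585]
force: [2.4, -3.2, -2.2]
width: 0.0126
gripper_force: 60.0
[-1.3710104  -0.84988524  0.04049963] [ 2.3709692  -3.19747261 -2.22728604]
```

```bash
python3 -m handwheel '[{"delta_pos":[0,0,0],"dr":[0,0,-4]},{"delta_pos":[0,0,0],"dr":[0,0,-4]},{"delta_pos":[0,0,0],"dr":[0,0,-4]},{"delta_pos":[0,0,0],"dr":[0,0,-4]},{"delta_pos":[0,0,0],"dr":[0,0,-4]},{"delta_pos":[0,0,0],"dr":[0,0,-4]},{"delta_pos":[0,0,0],"dr":[0,0,-4]},{"delta_pos":[0,0,0],"dr":[0,0,-4]},{"delta_pos":[0,0,0],"dr":[0,0,-4]},{"delta_pos":[0,0,0],"dr":[0,0,-4]}]' 
python3 -c "
from station import *;s=get_state();print(s['moment'],s['force'])"
python3 -m handwheel '[{"delta_pos":[0,0,0],"dr":[0,0,-4]},{"delta_pos":[0,0,0],"dr":[0,0,-4]},{"delta_pos":[0,0,0],"dr":[0,0,-4]},{"delta_pos":[0,0,0],"dr":[0,0,-4]},{"delta_pos":[0,0,0],"dr":[0,0,-4]},{"delta_pos":[0,0,0],"dr":[0,0,-4]},{"delta_pos":[0,0,0],"dr":[0,0,-4]}]' 
python3 -c "
from station import *;s=get_state();print(s['moment'],s['force'])"
```

```text
t: 23.4
eef_pos: [0.4639, -0.0441, 0.1271]
ee_rot: [3.141, -0.0, -0.116]
force: [2.7, -7.0, -2.7]
width: 0.0126
gripper_force: 60.2
[-2.01758647 -1.06325784  0.35215986] [ 2.65383527 -6.96716377 -2.66535781]
t: 24.1
eef_pos: [0.4638, -0.0442, 0.1271]
ee_rot: [3.141, -0.001, -0.604]
force: [4.0, -7.7, -3.0]
width: 0.0128
gripper_force: 60.3
[-2.30309203 -0.99512611  0.39994127] [ 3.98372255 -7.70948519 -3.00109466]
```

```bash
M='from station import *;s=get_state();print(s["moment"].round(3))'
python3 -m handwheel '[{"delta_pos":[0,0,0],"dr":[0,0,-4]},{"delta_pos":[0,0,0],"dr":[0,0,-4]},{"delta_pos":[0,0,0],"dr":[0,0,-4]},{"delta_pos":[0,0,0],"dr":[0,0,0]},{"delta_pos":[0,0,0],"dr":[0,0,0]}]' |grep -E "rot|force"
python3 -c "$M"
python3 -m handwheel '[{"delta_pos":[0,0,0],"dr":[0,0,-4]},{"delta_pos":[0,0,0],"dr":[0,0,-4]},{"delta_pos":[0,0,0],"dr":[0,0,-4]},{"delta_pos":[0,0,0],"dr":[0,0,-4]}]'  |grep -E "rot|force"
python3 -c "$M"
python3 -m handwheel '[{"delta_pos":[0,0,0],"dr":[0,0,-4]},{"delta_pos":[0,0,0],"dr":[0,0,-4]},{"delta_pos":[0,0,0],"dr":[0,0,-4]},{"delta_pos":[0,0,0],"dr":[0,0,-4]}]'  |grep -E "rot|force"
python3 -c "$M"
```

```text
ee_rot: [3.141, -0.001, -0.811]
force: [2.0, -6.8, -2.6]
gripper_force: 60.1
[-2.409 -0.971  0.219]
ee_rot: [3.141, -0.001, -1.093]
force: [2.4, -6.8, -2.3]
gripper_force: 60.3
[-2.402 -0.873  0.352]
ee_rot: [3.141, -0.001, -1.372]
force: [1.8, -6.5, -1.5]
gripper_force: 60.4
[-2.43  -0.775  0.409]
```

```bash
M='from station import *;s=get_state();print(s["moment"].round(3))'
python3 -m handwheel '[{"delta_pos":[0,0,0],"dr":[0,0,-4]},{"delta_pos":[0,0,0],"dr":[0,0,-4]},{"delta_pos":[0,0,0],"dr":[0,0,-4]}]'  |grep -E "rot|force"
python3 -c "$M"
python3 -m handwheel '[{"delta_pos":[0,0,0],"dr":[0,0,-4]},{"delta_pos":[0,0,0],"dr":[0,0,-4]},{"delta_pos":[0,0,0],"dr":[0,0,-4]}]'  |grep -E "rot|force"
python3 - <<'E'
from h import *
s=get_state();print(s["moment"].round(3))
im=grab_frame('side'); print([(r['location'],round(r['conf'],2)) for q in('sleeve','sliding_jaw','seat') for r in mark_of('side',q)[:1]])
cv2.imwrite('pics/s9.png',cv2.resize(im[220:320,300:420,::-1],None,fx=6,fy=6,interpolation=3))
E
```

```text
ee_rot: [3.141, -0.001, -1.581]
force: [2.1, -6.3, -1.1]
gripper_force: 60.4
[-2.281 -0.633  0.511]
ee_rot: [3.141, -0.001, -1.791]
force: [2.3, -6.2, 0.4]
gripper_force: 60.5
[-2.174 -0.577  0.492]
[([310.0, 270.4], 0.83), ([368.7, 286.5], 0.68)]
```

View pics/s9.png

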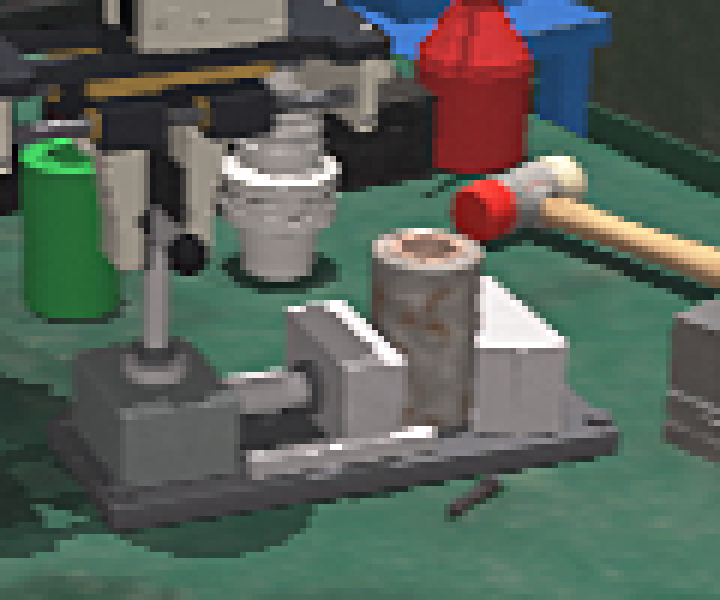

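The side view shows the sleeve upright, in contact with the sliding jaw and sitting in the V. The torque has risen from about 0.35 to 0.50 N m, roughly 1 rad past touch. I add a small margin, then let go and rise.

```bash
python3 -m handwheel '[{"delta_pos":[0,0,0],"dr":[0,0,-4]},{"delta_pos":[0,0,0],"dr":[0,0,0]},{"delta_pos":[0,0,0],"dr":[0,0,0]}]' 
python3 -m handwheel '[{"delta_pos":[0,0,0],"dr":[0,0,0]},{"delta_pos":[0,0,0],"dr":[0,0,0]},{"delta_pos":[0,0,0],"dr":[0,0,0]},{"delta_pos":[0,0,0],"dr":[0,0,0]},{"delta_pos":[0,0,0],"dr":[0,0,0]},{"delta_pos":[0,0,0],"dr":[0,0,0]},{"delta_pos":[0,0,0],"dr":[0,0,0]},{"delta_pos":[0,0,0],"dr":[0,0,0]}]' -0.6
python3 -m handwheel '[{"delta_pos":[0,0,0.5],"dr":[0,0,0]},{"delta_pos":[0,0,0.9],"dr":[0,0,0]},{"delta_pos":[0,0,0.9],"dr":[0,0,0]},{"delta_pos":[0,0,0.9],"dr":[0,0,0]},{"delta_pos":[0,0,0.9],"dr":[0,0,0]},{"delta_pos":[0,0,0],"dr":[0,0,0]},{"delta_pos":[0,0,0],"dr":[0,0,0]},{"delta_pos":[0,0,0],"dr":[0,0,0]},{"delta_pos":[0,0,0],"dr":[0,0,0]}]'
python3 - <<'E'
from h import *
a=grab_frame('side')[210:320,290:420,::-1]; b=grab_frame('top')[180:300,120:400,::-1]; w=grab_frame('wrist')[:,:,::-1]
cv2.imwrite('pics/s10.png',cv2.resize(a,None,fx=4,fy=4,interpolation=3)); cv2.imwrite('pics/w10.png',w)
E
```

```text
t: 26.5
eef_pos: [0.4634, -0.0444, 0.127]
ee_rot: [3.141, -0.001, -1.858]
force: [1.3, -6.1, -1.3]
width: 0.0122
gripper_force: 60.3
t: 27.3
eef_pos: [0.4637, -0.0436, 0.1271]
ee_rot: [3.142, -0.0, -1.859]
force: [-0.5, 1.0, -0.2]
width: 0.0682
gripper_force: 0.0
t: 28.2
eef_pos: [0.4632, -0.0438, 0.2491]
ee_rot: [3.14, -0.001, -1.859]
force: [0.9, -0.8, -0.5]
width: 0.0701
gripper_force: 0.0
```

View pics/s10.png

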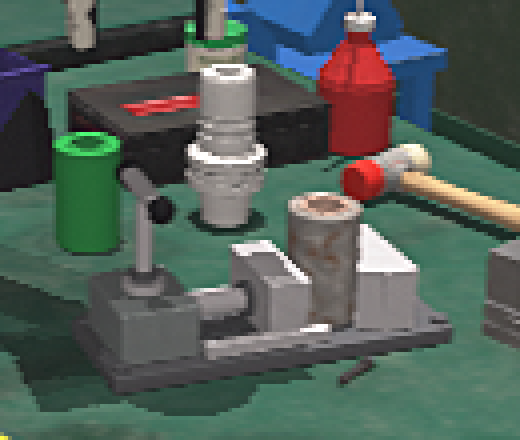

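The sleeve is upright and clamped between the jaw and the V, the handle has stayed turned, and the gripper is clear of everything.

```bash
python3 -c "from station import *;print(job_done())"
```

```text
the job is handed in; nothing more can be done
None
```

I handed the job in at about 28 s: the spanner lies in the violet bin, and the rusty sleeve stands in the V with the T-handle about 1.1 rad past first touch (judged from the bar angle and the torque rise), the other parts not touched; no verdict was shown.

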